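# Close and pin a clamshell jig, and keep it pressed shut

## Robot

A 6-joint arm with a two-finger parallel gripper is mounted at the origin on a cart in front of the work surface, level with it; the furniture and walls round the work are solid. World frame = base frame: x ahead of the robot, y to its left, z up, the work surface at z = 0. Lengths are in m, angles in degrees, forces in N, time in s.
With the tool pointing down it reaches from about 0.225 to 0.725 m from the base axis. Payload 3.1 kg.
Tool frame: the origin (TCP) lies at the very end of the fingers, on their centre line; the grasp point (between the pads) lies 19 mm behind it (bot.pinch_z is the distance from the TCP to the grasp point, in m); z points along the fingers, y is the line along which they close (so a half turn about z gives the same grasp; the last joint's range is limited). The gripper opens to 85 mm and grips with 20 to 120 N. Pads are 22 mm wide; open, the fingers measure 114 mm over their backs; the gripper's body (76 mm by 85 mm) begins 54 mm behind the grasp point. The pads swing forward as they close: fully open they stand 13 mm farther back than shut.
Start: joints at [64.412, 2.75, 5.684, 92.934, 0, 82.678], TCP at [0.165, 0.499, 0.231] pointing down, gripper open.
Joint ranges: [-166.93, 166.93], [-56.73, 111.36], [-69.38, 81.34], [-121.58, 131.49], [-85.45, 84.26], [-180, 180]. Speed limits (degrees/s): [159.86, 159.86, 180, 180, 180, 180].

## Interface

Orientations are given as [roll, pitch, yaw] about the fixed x, y, z axes, in that order (R = Rz(yaw) Ry(pitch) Rx(roll)).
In Python, from rig import bot, grab_frame gives the robot as it stands.
- The arm moves only by the shell command python3 -m handwheel 'ROWS' [OPENING] [FORCE]. ROWS is JSON, a list of rows, each a list of 2 entries, a list of its own where there are three numbers: the shift along the tool's x, y, z in units of 40 mm (1.0 is 40 mm), then the turn, a rotation vector about the tool's x, y, z in units of 0.12 rad (1.0 is 0.12 rad). In form: [[[dx, dy, dz], [ax, ay, az]], ...]. A call has 1 to 12 rows; each row shifts and turns the commanded pose from where the row before left it, along the tool's axes as they then stand; what a row does not reach is not made up. A row lasts 1/8 s, in which the tool goes at most 62.5 mm and 10.7 degrees, less where a joint would pass 70% of its speed; a pose out of reach is approached as far as the arm can. A call with a number of a shift or a turn outside -1 to 1 is refused whole. A call with a gripper value outside its range is refused whole. OPENING is the opening, from -1 (shut) to 1 (fully open), set as the call begins (- or left out, the last holds). The fingers move at their own pace and stop on an object; FORCE is the grip in N (left out, the last holds). Time passes only in rows, so rows that do not move let the fingers close. It gives the time, the measured TCP pose, the force, the opening and the grip force at its end, in the units of the state.
- bot.get_state(): the state, without advancing time (a new reading comes with each control period).
- grab_frame(name): name is "scene" or "side" or "wrist"; returns a dict with "color" (420x560x3 uint8, red, green, blue), "fx", "fy", "cx", "cy" (pixels), "R" (3x3) and "t" (3): a world point X has camera coordinates R X + t; the wrist camera has in their place "hand_eye" (4x4, takes a point from camera to tool coordinates, whose origin is the TCP and whose axes are the flange's). Camera axes: x right, y down, z forward; pixel columns grow to the right and rows downward; lengths in m; the calibration is good to about 2 mm. The wrist camera is an equidistant fisheye: a pixel r from the principal point sees the ray r / f radians off the axis. A picture is of the moment at which its call begins: read the wrist's pose just before it. There is no depth.
- bot.hand_in(): hands the job in; it is judged then, once.
The state is a dict: "clock": time; "joint_pos": joint angles; "joint_vel": joint speeds; "tau": joint torques, N m; "ee_pos": TCP position; "eef_rot": TCP orientation; "force": force on the tool from outside, world axes, zero at the start; "moment": the same for the moment, N m; "grip_width": finger opening in m; "grip_force": force on a finger pad.
Only numpy, scipy, OpenCV 4.12 (cv2) and the standard library are available. Lean on these libraries where they do the work, as an engineer would, in place of code of your own. Each camera call takes 0.05 s, during which the arm holds its last target. There are 200 camera calls.

## Task

Press the open lid of the blue clamshell jig fully shut over the pump shell, then swing the red turnbutton a full quarter turn so that its arm lies over the lid, and then take the orange-handled pin from its grey holder and push it upright through the brass spring collar and the lid into the hole of the base. Finish while still holding the pin by its handle and pressing it down so that the collar stays pushed fully down (about 12 N); do not let go. Leave the turnbutton open until the lid is shut, and leave the glue bottle, the finished unit and the blue dish where they are.

Things in the scene. Friction and masses are not known exactly. Their poses are not given: they have to be found in the camera images.
- jig: Blue clamshell jig, fixed to the bench: base 165 x 200 x 56 mm with a black pump shell in its nest. Origin on the bench under the base; the base spans x -87 to 77 mm and y -100 to 100 mm of it. +z up, -x is its front (about towards the robot), where the lid opens; the lid's hinge is at the back, parallel to its y axis.
- lid (a joint): Hinge of the aluminium lid (122 x 186 x 10 mm). 0 = shut (lid level, its top 68 mm above the bench), grows as its front edge rises (rad, end 1.5). A stiff hinge: the lid stays where it is left; about 2 to 5 N down on its front edge closes it.
- lid_hinge (a point): Point on the lid's hinge line, at jig x = +70, y = 0, z = 58 mm (underside of the shut lid). Fixed.
- lid_press (a point): Top centre of the black rubber press pad with red ribs (30 x 60 mm) on the lid's outer face near its front edge: 106 mm from the hinge line, 12 mm above the lid's underside, 5 mm to +y of the middle. Moves with the lid. z axis = outward normal of the lid.
- latch (a joint): Red turnbutton on the front left corner of the base. 0 = open, its arm along the jig's +y, clear of the lid; grows clockwise seen from above to the stop at 1.571 = arm along the jig's +x, lying over the lid. Stiff (0.05 N m); stays where it is left.
- latch_pivot (a point): Turnbutton's vertical pivot axis, at jig x = -71, y = +62 mm, at height 80 mm. Fixed.
- latch_peg (a point): Top of the upright steel peg (10 mm thick, 36 mm tall, top at height 115 mm) on the turnbutton's red arm, 40 mm from the pivot; the arm's upper face is at height 80 mm. Grip or push the peg to turn it.
- collar (a joint): Brass spring collar round the lid's pin hole: 0 = up, grows as it is pressed down into the lid (m), stop at 0.006. Its spring takes 3 N to start and 12 N fully down.
- collar_top (a point): Centre of the collar's upper face: ring 31 mm outside, 17 mm hole, 12 mm above the lid when up. Moves with the lid: with the lid shut it is at height 80 mm over base_hole (lid hole 17 mm).
- base_hole (a point): Centre of the mouth of the base's vertical through hole, 14.5 mm wide and 46 mm deep, at jig x = -35, y = -55, z = 56 mm. Fixed.
- pin: Locking pin, 105 mm long, 90 g. Origin at the foot of its shank, +z along it to the handle: steel shank 12 mm thick (the first 11 mm tapered to 5 mm), 50 mm long; flange 34 mm wide, 5 mm thick, from 50 to 55 mm; round orange handle 18 mm thick from 55 to 105 mm. Stands upright in its holder.
- pin_holder: Grey block 46 x 46 mm, 62 mm high, on a 70 mm square foot, fixed to the bench, with a 16 mm hole in which the pin stands, its flange resting on the block. Origin under its centre on the bench.
- glue_bottle: White glue bottle with red nozzle, 38 mm wide, 116 mm tall, standing loose; origin under its centre. Leave alone.
- finished_unit: Black finished pump unit, 46 x 46 x 155 mm, standing loose; origin under its centre. Leave alone.
- screw_dish: Empty blue dish, 96 mm wide, 32 mm high, loose; origin under its centre. Leave alone.
Mind the look-alikes: they are no part of the job. What is shaped like the pin but pink, purple or turquoise is not meant.

How it is judged (in metres and radians):
On the way, in this order (a step that is already met when the one before it is completed fails the run):
1. the lid is pressed shut (within 2 degrees) with the turnbutton still open (value of joint lid below 0.035 rad and value of joint latch below 0.6 rad), for 0.2 s.
2. the turnbutton lies over the shut lid (turned at least 80 degrees) (value of joint lid below 0.035 rad and value of joint latch above 1.4 rad), for 0.2 s.
3. the pin stands upright through collar and lid in the base hole (all of step 2 and horizontal distance between pin and base_hole below 0.005 m and z of pin in the frame of jig below 0.034 m and angle between pin's own z axis and vertical below 0.12 rad), for 0.1 s.
At the end, for the whole second after the job is handed in: Lid within 2 degrees of shut; turnbutton turned at least 80 degrees; pin upright (7 degrees) in the base hole, 5 mm about its axis and 22 mm deep, in the fingers and pressing the collar with over 5 N, at least 4.5 of its 6 mm down (all of step 3 and value of joint collar above 0.0045 m and contact force between the fingers and pin above 2 N and contact force between pin and lid above 5 N); the arm keeps its last pose, push and grip.
It fails at once if the turnbutton is swung across while the lid is still open (value of joint latch above 0.8 rad and value of joint lid above 0.15 rad).
It fails at once if the glue bottle is moved more than 30 mm (distance of glue_bottle from where it was at the start of the episode above 0.03 m).
It fails at once if the finished unit is moved more than 30 mm (distance of finished_unit from where it was at the start of the episode above 0.03 m).
It fails at once if the screw dish is moved more than 30 mm (distance of screw_dish from where it was at the start of the episode above 0.03 m).
It also fails if it takes over 72 s, if anything falls off the work surface, if the arm or the gripper's body presses on something with over 40 N, if the wrist force passes 120 N, or if a joint passes its speed limit or range.

## Working session

There is one attempt and no reset: what is moved stays moved. The work goes in short steps, Python scripts to look and compute and a shell command to move; the robot and the scene stay as the last step left them, time stands still between calls to the robot, and variables do not carry over. Pictures are saved under pics/ and viewed, at most 10 in all, crops included, and the job is handed in when it is done.

```bash
mkdir -p pics; ls
python3 - <<'E'
from rig import bot, grab_frame
import cv2,numpy as np
print(bot.get_state())
for n in("scene","side","wrist"):
    f=grab_frame(n); cv2.imwrite(f"pics/{n}0.png",f["color"][:,:,::-1]); np.savez(f"pics/{n}0.npz",**f)
    print(n,{k:(np.round(v,4).tolist() if k!="color" else 0) for k,v in f.items()})
E
```

```text
pics
{'clock': 0.0, 'joint_pos': array([ 6.44121798e+01,  2.79142873e+00,  5.59136403e+00,  9.29328408e+01,
       -1.09386117e-03,  8.26801339e+01]), 'joint_vel': array([-0.08285032,  0.01779262,  0.08356188,  0.00549741, -0.04718241,
        0.07939385]), 'tau': array([ 1.64716171e-04, -3.38779628e+01,  3.20016396e+01,  2.00891029e-02,
       -3.24048251e-04,  3.98769391e-07]), 'ee_pos': array([0.16429836, 0.49798945, 0.23012826]), 'eef_rot': array([-1.79868038e+02, -1.58483379e-02,  1.61732029e+02]), 'force': array([-0.03279445,  0.92644435, -0.24501907]), 'moment': array([-0.00433916, -0.03874748, -0.01582726]), 'grip_force': 0.0, 'grip_width': 0.0852991899575072}
scene {'color': 0, 'fx': 404.119, 'fy': 404.119, 'cx': 282.973, 'cy': 207.8329, 'R': [[0.4999, -0.866, 0.0131], [-0.5584, -0.3338, -0.7594], [0.6621, 0.3723, -0.6505]], 't': [-0.3277, 0.3371, 0.9481]}
side {'color': 0, 'fx': 450.4101, 'fy': 450.4101, 'cx': 284.6063, 'cy': 206.5427, 'R': [[0.9927, -0.12, -0.0145], [-0.0768, -0.5335, -0.8423], [0.0934, 0.8372, -0.5388]], 't': [-0.4926, 0.0837, 1.3721]}
wrist {'color': 0, 'fx': 325.1923, 'fy': 325.1923, 'cx': 277.6273, 'cy': 204.7615, 'hand_eye': [[0.0012, -0.9567, -0.291, 0.0735], [1.0, 0.0011, 0.0006, -0.0006], [-0.0002, -0.291, 0.9567, -0.1417], [0.0, 0.0, 0.0, 1.0]]}
```

View pics/scene0.png

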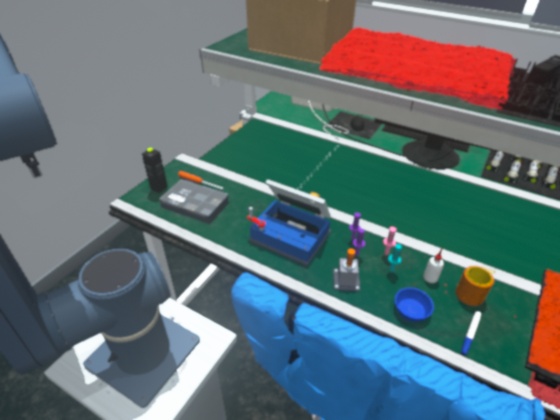

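View pics/side0.png

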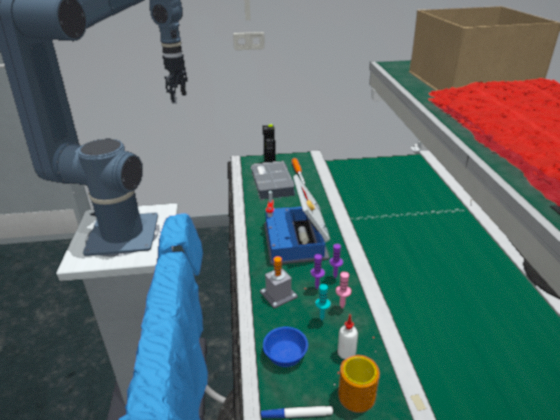

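Run:
```python
import cv2,numpy as np
s=cv2.imread("pics/scene0.png");d=cv2.imread("pics/side0.png")
a=cv2.resize(s[170:300,235:375],None,fx=4,fy=4,interpolation=cv2.INTER_CUBIC)[:, :400*1]
a=cv2.resize(s[172:297,238:371],(532,500),interpolation=cv2.INTER_CUBIC)
b=cv2.resize(d[172:312,256:336],(268,469),interpolation=cv2.INTER_CUBIC)
o=np.zeros((500,800,3),np.uint8);o[:,:532]=a;o[:469,532:]=b
cv2.imwrite("pics/crop0.png",o)
```

```text
(no output)
```

View pics/crop0.png

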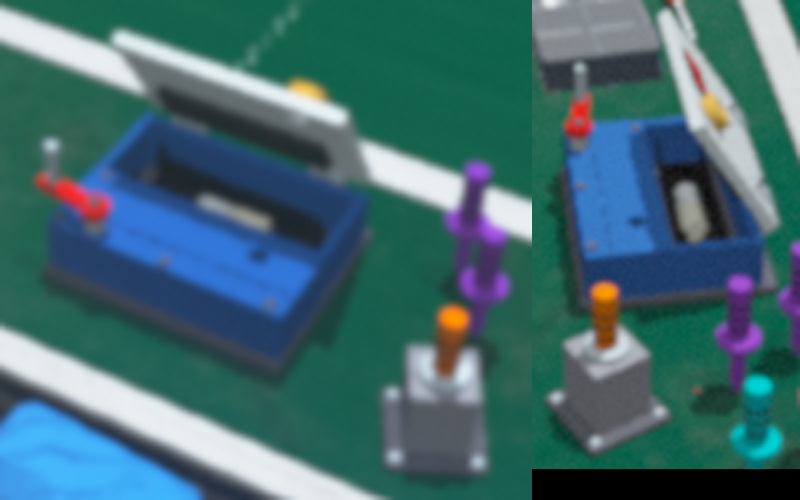

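View pics/wrist0.png

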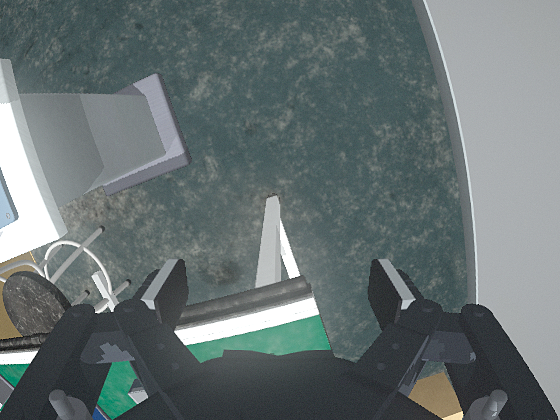

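```bash
cat > h.py <<'E'
import numpy as np,cv2
def load(n):return dict(np.load(f"pics/{n}.npz"))
def ray(f,u,v):
    d=f["R"].T@np.array([(u-f["cx"])/f["fx"],(v-f["cy"])/f["fy"],1]);o=-f["R"].T@f["t"];return o,d/np.linalg.norm(d)
def plane(f,u,v,z):
    o,d=ray(f,u,v);return o+d*(z-o[2])/d[2]
def tri(f,p,g,q):
    A=[];b=[]
    M=np.zeros((3,3));w=np.zeros(3)
    rs=[ray(f,*p),ray(g,*q)]
    for o,d in rs:
        P=np.eye(3)-np.outer(d,d);M+=P;w+=P@o
    x=np.linalg.solve(M,w);return x,[np.linalg.norm((np.eye(3)-np.outer(d,d))@(x-o)) for o,d in rs]
def proj(f,X):
    c=f["R"]@X+f["t"];return f["fx"]*c[0]/c[2]+f["cx"],f["fy"]*c[1]/c[2]+f["cy"]
E
python3 - <<'E'
from h import *
np.set_printoptions(precision=4,suppress=True)
S=load("scene0");D=load("side0")
s=lambda x,y:(238+x/4-.4,172+y/4-.4); d=lambda x,y:(256+(x-532)/3.35-.35,172+y/3.35-.35)
P=dict(hole=(s(258,257),d(637,220),.056),FR=(s(283,317),d(584,262),.056),BR=(s(368,205),d(757,235),.056),FL=(s(50,228),d(568,155),.056),
 piv=(s(95,205),d(578,132),.08),peg=(s(50,145),d(580,67),.115),handle=(s(454,316),d(605,290),.117))
for k,(a,b,z) in P.items(): print(k,plane(S,*a,z),plane(D,*b,z),*tri(S,a,D,b))
for n,c in(("lidL",(s(120,35),d(665,15))),("lidR",(s(345,115),d(712,135)))): print(n,*tri(S,c[0],D,c[1]))
# colour: orange handle centroids
for n,f,roi in(("S",S,(330,240,370,275)),("D",D,(265,250,295,285))):
    h=cv2.cvtColor(f["color"],cv2.COLOR_RGB2HSV);m=((h[...,0]>5)&(h[...,0]<20)&(h[...,1]>180)&(h[...,2]>100)).astype(np.uint8)
    x0,y0,x1,y1=roi;ys,xs=np.nonzero(m[y0:y1,x0:x1]);print(n,xs.mean()+x0,ys.mean()+y0,xs.min()+x0,xs.max()+x0,ys.min()+y0,ys.max()+y0,len(xs));
    c=(xs.mean()+x0,ys.mean()+y0);print(plane(f,*c,.092))
E
```

```text
hole [ 0.4805 -0.1641  0.056 ] [ 0.4842 -0.1615  0.056 ] [ 0.4833 -0.1624  0.055 ] [np.float64(0.0015817713918106421), np.float64(0.0015817713918106233)]
FR [ 0.437  -0.2069  0.056 ] [ 0.4353 -0.2114  0.056 ] [ 0.4364 -0.2075  0.0546] [np.float64(0.0015900367536516868), np.float64(0.0015900367536515185)]
BR [ 0.5718 -0.209   0.056 ] [ 0.5787 -0.1956  0.056 ] [ 0.5741 -0.2071  0.0598] [np.float64(0.004796559571160545), np.float64(0.004796559571160582)]
FL [ 0.429  -0.0182  0.056 ] [ 0.4358 -0.0574  0.056 ] [ 0.4422 -0.0094  0.0311] [np.float64(0.007218553182026517), np.float64(0.00721855318202637)]
piv [ 0.4453 -0.0477  0.08  ] [ 0.4453 -0.0583  0.08  ] [ 0.4473 -0.0466  0.0748] [np.float64(0.002349646846112934), np.float64(0.0023496468461129986)]
peg [ 0.4511 -0.0065  0.115 ] [ 0.4531 -0.0064  0.115 ] [ 0.4529 -0.0051  0.1137] [np.float64(0.000515093324608575), np.float64(0.0005150933246084485)]
handle [ 0.4412 -0.325   0.117 ] [ 0.4415 -0.3235  0.117 ] [ 0.4411 -0.3249  0.1177] [np.float64(0.00047276474208722276), np.float64(0.00047276474208712724)]
lidL [ 0.5281 -0.0192  0.1692] [np.float64(0.00040777638993491866), np.float64(0.00040777638993484466)]
lidR [ 0.5403 -0.1962  0.1589] [np.float64(0.0011397243798525743), np.float64(0.0011397243798525313)]
S 350.8139534883721 252.13953488372093 348 354 249 256 43
[ 0.4592 -0.32    0.092 ]
D 277.3578947368421 264.7157894736842 274 280 257 274 95
[ 0.4414 -0.3176  0.092 ]
```

The scene and side views show the jig with its lid at about 63° open, the base hole at scene (302,236) and the peg at scene (250,208). The orange pin's handle top is at scene (351,251), and the two views agree to a few mm. Next I turn and lift the tool.

```bash
python3 -m handwheel '[[[0,0,-0.2],[0,0,-1]],[[0,0,-0.2],[0,0,-1]],[[0,0,-0.2],[0,0,-1]],[[0,0,-0.2],[0,0,-1]],[[0,0,-0.2],[0,0,-1]],[[0,0,-0.2],[0,0,-1]],[[0,0,-0.2],[0,0,-1]],[[0,0,-0.2],[0,0,-1]],[[0,0,-0.2],[0,0,-1]],[[0,0,-0.2],[0,0,-1]],[[0,0,-0.2],[0,0,-1]],[[0,0,-0.2],[0,0,-1]]]' 0 20
python3 -m handwheel '[[[0,0,0],[0,0,-1]],[[0,0,0],[0,0,-1]],[[0,0,0],[0,0,-1]],[[0,0,0],[0,0,-0.47]],[[0.5,-0.5,0],[0,0,0]],[[1,-0.5,0],[0,0,0]],[[1,-0.5,0],[0,0,0]],[[1,-0.5,0],[0,0,0]],[[1,-0.5,0],[0,0,0]]]' 0
cat >> h.py <<'E'
from scipy.spatial.transform import Rotation as Ro
def go(p):
    from rig import bot
    s=bot.get_state();R=Ro.from_euler("xyz",s["eef_rot"],degrees=True);return R.inv().apply(np.array(p)-s["ee_pos"])/.04
E
python3 -c "
from h import *
print(go([.47,-.12,.33]))"
```

```text
clock: 1.65
ee_pos: [0.1645, 0.4984, 0.3271]
eef_rot: [180.0, -0.1, -115.5]
force: [0.3, -0.3, -0.2]
grip_width: 0.0426
grip_force: 0.0
clock: 2.78
ee_pos: [0.2588, 0.3139, 0.3269]
eef_rot: [180.0, -0.0, -91.9]
force: [1.5, -0.8, 0.3]
grip_width: 0.0426
grip_force: 0.0
[10.67021779 -5.63150625 -0.07256246]
```

```bash
python3 -m handwheel '[[[1,-0.5,0],[0,0,0]],[[1,-0.5,0],[0,0,0]],[[1,-0.5,0],[0,0,0]],[[1,-0.5,0],[0,0,0]],[[1,-0.5,0],[0,0,0]],[[1,-0.5,0],[0,0,0]],[[1,-0.5,0],[0,0,0]],[[1,-0.5,0],[0,0,0]],[[1,-0.5,0],[0,0,0]],[[1,-0.5,0],[0,0,0]],[[0.5,-0.5,0],[0,0,0]],[[0,0,0],[0,0,0]]]'
cat >> h.py <<'E'
def snapw(n):
    from rig import bot,grab_frame
    s=bot.get_state();f=grab_frame("wrist");R=Ro.from_euler("xyz",s["eef_rot"],degrees=True).as_matrix()
    np.savez(f"pics/{n}.npz",**f,p=s["ee_pos"],Rt=R);cv2.imwrite(f"pics/{n}.png",f["color"][:,:,::-1]);return load(n)
def wray(f,u,v):
    x=np.array([u-f["cx"],v-f["cy"]])/f["fx"];r=np.linalg.norm(x)
    d=np.r_[np.sin(r)*x/max(r,1e-9),np.cos(r)];H=f["hand_eye"]
    return f["Rt"]@H[:3,3]+f["p"], f["Rt"]@H[:3,:3]@d
def wplane(f,u,v,z):
    o,d=wray(f,u,v);return o+d*(z-o[2])/d[2]
E
python3 -c "
from h import *
snapw('w1')"
```

```text
clock: 4.28
ee_pos: [0.4649, -0.1131, 0.3258]
eef_rot: [179.9, 0.0, -92.0]
force: [-0.5, 0.5, 0.2]
grip_width: 0.0424
grip_force: 0.0
```

View pics/w1.png

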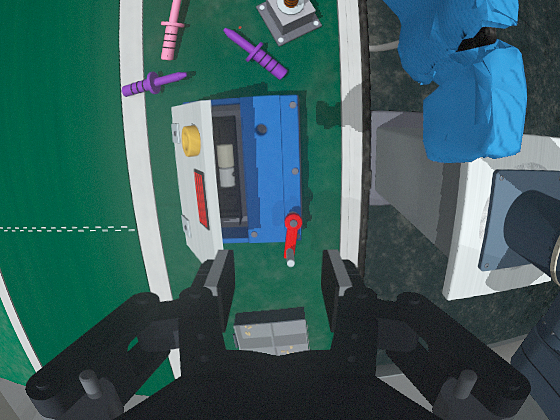

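The wrist view shows the hole at (261,129), the pivot at (293,223) and the peg top at (291,264). The front edge of the base runs from (299,95) to (300,241), and the press pad is at about (201,198).

Run:
```python
from h import *
np.set_printoptions(precision=4,suppress=True)
f=load("w1");im=f["color"].astype(int)
g=im.sum(2)[119:140,251:272];ys,xs=np.nonzero(g<g.min()+60);hx,hy=xs.mean()+251,ys.mean()+119
g=im.min(2)[255:272,280:302];ys,xs=np.nonzero(g>130);px,py=xs.mean()+280,ys.mean()+255
print(hx,hy,px,py)
H=wplane(f,hx,hy,.056);P=wplane(f,px,py,.115);print("hole",H,"peg",P,"piv",wplane(f,293,223,.085))
for c in((299,96),(300,241),(242,241)):print(wplane(f,*c,.056))
d=(H-P)[:2];yaw=np.degrees(np.arctan2(d[1],d[0])-np.arctan2(-157,36));print(yaw,np.linalg.norm(d))
```

```text
259.02564102564105 130.56410256410257 290.2888888888889 262.8666666666667
hole [ 0.4864 -0.161   0.056 ] peg [ 0.4531 -0.0064  0.115 ] piv [ 0.4477 -0.0469  0.085 ]
[ 0.435  -0.2031  0.056 ]
[ 0.4374 -0.0093  0.056 ]
[ 0.5174 -0.012   0.056 ]
-0.7433070103190957 0.1581383167032075
```

```bash
python3 -m handwheel '[[[-0.1,-0.85,0],[0,0,0]],[[-0.1,-0.85,0],[0,0,0]],[[-0.1,-0.85,0],[0,0,0]],[[-0.07,-0.82,0],[0,0,0]],[[0,0,0],[0,0,0]],[[0,0,0.8],[0,0,0]],[[0,0,0.8],[0,0,0]],[[0,0,0.8],[0,0,0]],[[0,0,0.75],[0,0,0]],[[0,0,0],[0,0,0]]]' -1 60
python3 -c "
from h import *
snapw('w2')
from rig import grab_frame
f=grab_frame('side');cv2.imwrite('pics/side1.png',cv2.resize(f['color'][100:310,200:420,::-1],None,fx=2.4,fy=2.4))
print(go([.569,-.103,.158]))"
```

```text
clock: 5.58
ee_pos: [0.5966, -0.1002, 0.1988]
eef_rot: [179.6, 0.1, -91.9]
force: [0.9, -0.5, -0.1]
grip_width: 0.0001
grip_force: 0.0
[0.07424986 0.75334569 1.11917812]
```

View pics/side1.png

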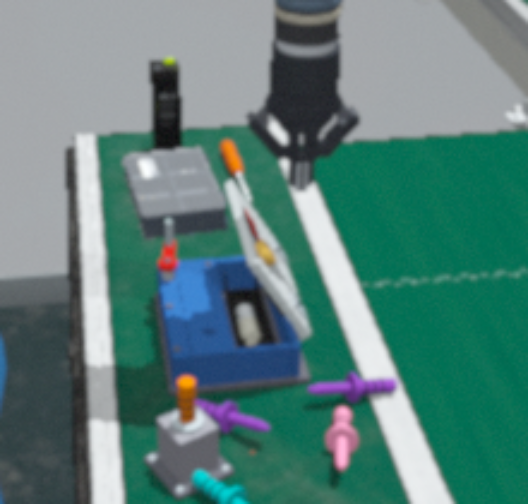

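The closed fingers are behind the open lid and clear of it, with the tip at crop (300,185). I go down behind the lid and then push forward and down along its arc.

```bash
python3 -m handwheel '[[[0,0,0.5],[0,0,0]],[[0,0,0.5],[0,0,0]],[[0,0.3,0],[0,0,0]],[[0,0.3,0],[0,0,0]],[[0,0.15,0.08],[0,0,0]]]'
python3 -m handwheel '[[[0,0.25,0.13],[0,0,0]],[[0,0.25,0.13],[0,0,0]],[[0,0.24,0.16],[0,0,0]],[[0,0,0],[0,0,0]]]'
python3 -c "
from h import *
print(go([.520,-.103,.1214]))"
```

```text
clock: 6.3
ee_pos: [0.5703, -0.1007, 0.1606]
eef_rot: [-179.8, -0.1, -91.9]
force: [0.4, 0.1, 0.8]
grip_width: 0.0
grip_force: 0.0
clock: 6.8
ee_pos: [0.5402, -0.0996, 0.1423]
eef_rot: [-179.9, -0.0, -91.9]
force: [-0.5, 0.6, 0.7]
grip_width: 0.0
grip_force: 0.0
[0.10060572 0.50354784 0.52191509]
```

```bash
python3 -m handwheel '[[[0,0.17,0.17],[0,0,0]],[[0,0.17,0.17],[0,0,0]],[[0,0.16,0.18],[0,0,0]],[[0,0,0],[0,0,0]]]'
python3 -c "
from h import *
from rig import grab_frame
snapw('w3')
f=grab_frame('side');cv2.imwrite('pics/side2.png',cv2.resize(f['color'][140:310,220:380,::-1],None,fx=3,fy=3))
print(go([.506,-.103,.097]))"
```

```text
clock: 7.3
ee_pos: [0.5187, -0.0984, 0.119]
eef_rot: [179.8, 0.1, -91.9]
force: [0.0, -0.4, -0.2]
grip_width: 0.0001
grip_force: 0.0
[0.12845884 0.32769226 0.56289696]
```

View pics/side2.png

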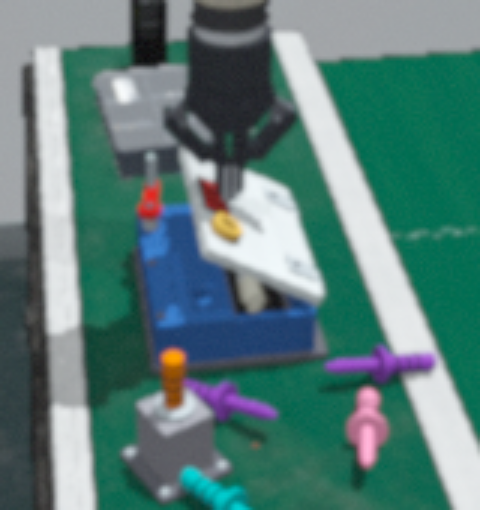

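The lid is following down (about 35° open now) with the tip just behind the pad, so I continue to shut.

```bash
python3 -m handwheel '[[[0.03,0.12,0.15],[0,0,0]],[[0.03,0.12,0.15],[0,0,0]],[[0.03,0.12,0.18],[0,0,0]],[[0,0.12,0.18],[0,0,0]],[[0,0.12,0.18],[0,0,0]],[[0,0.1,0.18],[0,0,0]],[[0,0,0.1],[0,0,0]]]'
python3 -m handwheel '[[[0,0,0.12],[0,0,0]],[[0,0,0],[0,0,0]]]'
```

```text
clock: 8.28
ee_pos: [0.4907, -0.1014, 0.0748]
eef_rot: [179.9, -0.0, -91.9]
force: [-1.4, 0.2, 0.3]
grip_width: -0.0001
grip_force: 0.6
clock: 8.52
ee_pos: [0.4918, -0.1013, 0.0705]
eef_rot: [180.0, 0.0, -91.9]
force: [0.1, 0.1, 0.2]
grip_width: -0.0
grip_force: 0.0
```

```bash
python3 -m handwheel '[[[0,0,0.05],[0,0,0]],[[0,0,0.05],[0,0,0]],[[0,0,0],[0,0,0]]]'
python3 -m handwheel '[[[0,0,0.05],[0,0,0]],[[0,0,0.05],[0,0,0]],[[0,0,0],[0,0,0]]]'
```

```text
clock: 8.9
ee_pos: [0.4923, -0.1014, 0.0699]
eef_rot: [-179.9, -0.0, -91.9]
force: [-5.4, 0.5, 11.9]
grip_width: -0.0002
grip_force: 6.6
clock: 9.28
ee_pos: [0.4924, -0.1015, 0.0698]
eef_rot: [-179.9, -0.1, -91.9]
force: [-12.6, 3.8, 29.5]
grip_width: 0.0005
grip_force: 14.6
```

Contact with 30 N at z = 0.070, so the lid is shut. I lift, open the gripper and look again.

```bash
python3 -m handwheel '[[[0,0,-1],[0,0,0]],[[0,0,-1],[0,0,0]],[[0,0,-1],[0,0,0]],[[0,0.2,-1],[0,0,0]],[[0,0.2,-0.8],[0,0,0]],[[0,0.3,0],[0,0,0]],[[0,0,0],[0,0,0]],[[0,0,0],[0,0,0]]]' -0.2 30
python3 -c "
from h import *
snapw('w4')"
```

```text
clock: 10.28
ee_pos: [0.4635, -0.1003, 0.2531]
eef_rot: [179.9, 0.1, -91.9]
force: [-0.4, 0.0, -0.3]
grip_width: 0.0343
grip_force: 0.0
```

View pics/w4.png

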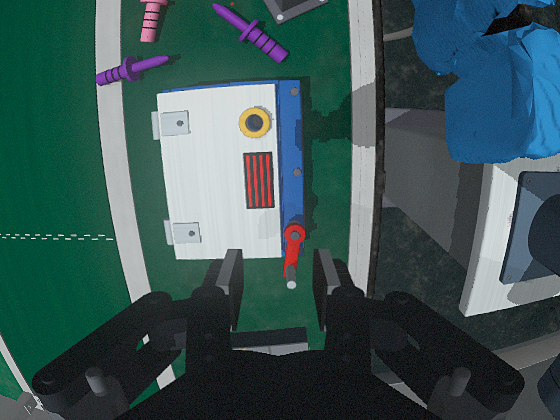

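The lid lies flat. The collar is at (254,123), the pivot at (295,233) and the peg top at (291,285). The turnbutton is still open.

Run:
```python
from h import *
np.set_printoptions(precision=4,suppress=True)
f=load("w4");im=f["color"];h=cv2.cvtColor(im,cv2.COLOR_RGB2HSV)
m=((h[...,0]>15)&(h[...,0]<32)&(h[...,1]>120)).astype(np.uint8);m[:100]=0;m[150:]=0;m[:,:235]=0;m[:,280:]=0
c=max(cv2.findContours(m,0,2)[0],key=cv2.contourArea);(u,v),ax,_=cv2.fitEllipse(c);print("collar",u,v,ax,wplane(f,u,v,.079))
g=im[:,:,:].min(2)[278:293,283:300];ys,xs=np.nonzero(g>150);u,v=xs.mean()+283,ys.mean()+278
P=wplane(f,u,v,.115);print("peg",u,v,P,"piv",wplane(f,295,233,.085))
P[2]=.083;print(go(P))
for c in((303,80),(304,200)):print(wplane(f,*c,.056))
```

```text
collar 254.07522583007812 122.40039825439453 (28.968229293823242, 29.988487243652344) [ 0.4842 -0.1626  0.079 ]
peg 290.9423076923077 284.25 [ 0.4533 -0.0069  0.115 ] piv [ 0.4472 -0.0499  0.085 ]
[-2.3215  0.3234  4.2567]
[ 0.4341 -0.2044  0.056 ]
[ 0.4355 -0.0764  0.056 ]
```

```bash
python3 -m handwheel '[[[-0.8,0.1,0],[0,0,0]],[[-0.8,0.1,0],[0,0,0]],[[-0.72,0.12,0],[0,0,0]],[[0,0,0.9],[0,0,0]],[[0,0,0.9],[0,0,0]],[[0,0,0.9],[0,0,0]],[[0,0,0.9],[0,0,0]],[[0,0,0.58],[0,0,0]],[[0,0,0],[0,0,0]]]'
python3 -m handwheel '[[[0,0,0],[0,0,0]],[[0,0,0],[0,0,0]],[[0,0,0],[0,0,0]],[[0,0,0],[0,0,0]],[[0,0,0],[0,0,0]]]' -1 30
```

```text
clock: 11.45
ee_pos: [0.4516, -0.0068, 0.0843]
eef_rot: [179.6, 0.1, -91.9]
force: [-0.1, -0.7, 0.9]
grip_width: 0.0341
grip_force: 0.0
clock: 12.08
ee_pos: [0.455, -0.0074, 0.0887]
eef_rot: [-179.9, -0.0, -91.9]
force: [-0.0, 0.1, 3.5]
grip_width: 0.0088
grip_force: 29.8
```

```bash
python3 -m handwheel '[[[0.007,-0.12,-0.1],[0,0,1]],[[0.007,-0.12,0],[0,0,1]],[[0.007,-0.12,0],[0,0,1]],[[0.007,-0.12,0],[0,0,1]],[[0.007,-0.12,0],[0,0,1]],[[0.007,-0.12,0],[0,0,1]]]'
python3 -m handwheel '[[[0.007,-0.12,0],[0,0,1]],[[0.007,-0.12,0],[0,0,1]],[[0.007,-0.12,0],[0,0,1]],[[0.007,-0.12,0],[0,0,1]],[[0.007,-0.12,0],[0,0,1]],[[0.007,-0.12,0],[0,0,1]],[[0,0,0],[0,0,0]]]'
```

```text
clock: 12.82
ee_pos: [0.4769, -0.0206, 0.0888]
eef_rot: [179.8, -0.6, -133.4]
force: [-5.1, -7.5, -4.6]
grip_width: 0.0086
grip_force: 30.3
clock: 13.7
ee_pos: [0.486, -0.0441, 0.0886]
eef_rot: [180.0, -0.9, -174.5]
force: [-11.7, -3.1, 0.6]
grip_width: 0.009
grip_force: 30.7
```

```bash
python3 -m handwheel '[[[-0.05,-0.12,0],[0,0,0.8]],[[0,-0.06,0],[0,0,0]],[[0,0,0],[0,0,0]]]'
```

```text
clock: 14.08
ee_pos: [0.4865, -0.045, 0.0884]
eef_rot: [179.3, -1.1, -179.8]
force: [-15.4, 11.1, 3.9]
grip_width: 0.0087
grip_force: 31.4
```

```bash
python3 -m handwheel '[[[0,0.06,0],[0,0,0]],[[0,0,0],[0,0,0]],[[0,0,0],[0,0,0]],[[0,0,-0.8],[0,0,0]],[[0,0,-0.8],[0,0,0]],[[0,0,-0.8],[0,0,0]],[[0,0,-0.8],[0,0,0]],[[0,-1,-0.8],[0,0,0]],[[0,-1,0],[0,0,0]],[[0.5,-1,0],[0,0,0]],[[0.5,-1,0],[0,0,0]],[[0,0,0],[0,0,0]]]' 0 30
python3 -c "
from h import *
snapw('w5')"
```

```text
clock: 15.58
ee_pos: [0.4549, -0.211, 0.2521]
eef_rot: [-179.9, 0.0, 179.8]
force: [0.3, 0.6, -0.3]
grip_width: 0.0426
grip_force: 0.0
```

View pics/w5.png

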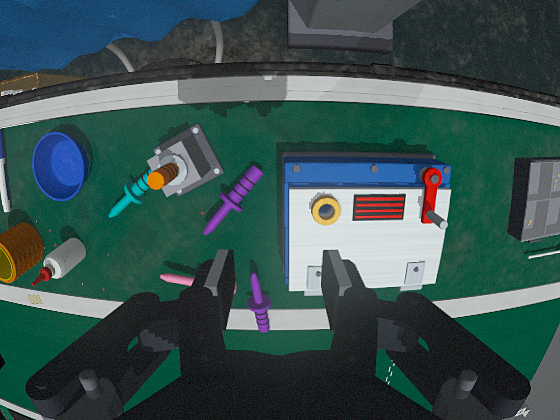

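The arm of the turnbutton lies over the lid, from (432,178) to the peg at (438,220). The orange handle top is at (156,181) in the holder at about (185,160), and the collar is at (325,209).

Run:
```python
from h import *
np.set_printoptions(precision=4,suppress=True)
f=load("w5");im=f["color"];h=cv2.cvtColor(im,cv2.COLOR_RGB2HSV)
m=((h[...,0]>4)&(h[...,0]<22)&(h[...,1]>170)&(h[...,2]>90)).astype(np.uint8);m[:150]=0;m[205:]=0;m[:,:140]=0;m[:,205:]=0
ys,xs=np.nonzero(m);print(xs.min(),xs.max(),ys.min(),ys.max(),"mid",wplane(f,xs.mean(),ys.mean(),.097),"top",wplane(f,156,181,.117),"base",wplane(f,176,171,.067))
h2=((h[...,0]>15)&(h[...,0]<32)&(h[...,1]>120)).astype(np.uint8);h2[:190]=0;h2[230:]=0;h2[:,:300]=0;h2[:,350:]=0
c=max(cv2.findContours(h2,0,2)[0],key=cv2.contourArea);(u,v),ax,_=cv2.fitEllipse(c);print("collar",u,v,ax,wplane(f,u,v,.079))
print(go([.441,-.3235,.2]))
```

```text
148 177 163 189 mid [ 0.4435 -0.3267  0.097 ] top [ 0.4425 -0.323   0.117 ] base [ 0.4432 -0.3191  0.067 ]
collar 325.9039611816406 210.68898010253906 (26.206911087036133, 27.92107582092285) [ 0.4835 -0.1624  0.079 ]
[ 0.3585 -2.8498  1.3019]
```

```bash
python3 -m handwheel '[[[0.1,-0.95,0],[0,0,0]],[[0.1,-0.95,0],[0,0,0]],[[0.1,-0.91,0],[0,0,0]],[[0,0,0],[0,0,0]],[[0,0,0.8],[0,0,0]],[[0,0,0.8],[0,0,0]],[[0,0,0],[0,0,0]]]'
python3 - <<'E'
from h import *
np.set_printoptions(precision=4,suppress=True)
f=snapw("w6");h=cv2.cvtColor(f["color"],cv2.COLOR_RGB2HSV)
m=((h[...,0]>4)&(h[...,0]<22)&(h[...,1]>170)&(h[...,2]>90)).astype(np.uint8)
for c in cv2.findContours(m,0,2)[0]:
    if cv2.contourArea(c)>150: print(cv2.contourArea(c),cv2.boundingRect(c),cv2.minAreaRect(c))
E
```

```text
clock: 16.5
ee_pos: [0.443, -0.3175, 0.1847]
eef_rot: [179.7, -0.3, -179.8]
force: [0.3, 0.7, -0.1]
grip_width: 0.0425
grip_force: 0.0
1488.5 (0, 249, 71, 76) ((37.45404052734375, 285.62432861328125), (58.74365234375, 68.22792053222656), 53.97262954711914)
516.5 (256, 200, 24, 29) ((267.5, 214.0), (28.0, 23.0), 90.0)
```

View pics/w6.png

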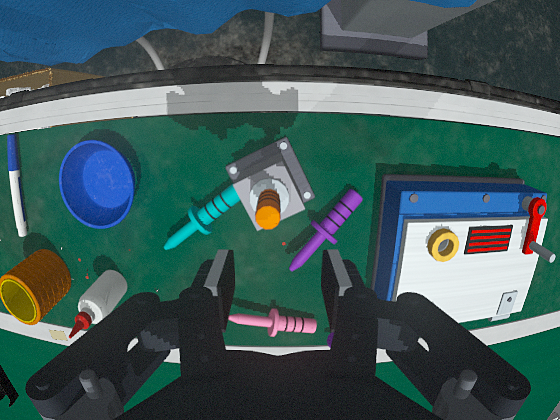

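The handle top is at about (267,218), nearly under the fingers, and nothing is in the way.

Run:
```python
from h import *
f=load("w6")
T=wplane(f,267.3,218,.117);print(T,wplane(f,267.3,214,.1),wplane(f,267.5,190,.067));T[2]=.08;print(go(T))
```

```text
[ 0.4420804  -0.32486315  0.117     ] [ 0.44482827 -0.32529944  0.1       ] [ 0.43494221 -0.32592347  0.067     ]
[ 0.03836656 -0.16304564  2.67292966]
```

```bash
python3 -m handwheel '[[[0,-0.17,0],[0,0,0]],[[0,0,0.6],[0,0,0]],[[0,0,0.6],[0,0,0]],[[0,0,0.6],[0,0,0]],[[0,0,0.5],[0,0,0]],[[0,0,0.35],[0,0,0]],[[0,0,0],[0,0,0]]]'
python3 -m handwheel '[[[0,0,0],[0,0,0]],[[0,0,0],[0,0,0]],[[0,0,0],[0,0,0]],[[0,0,0],[0,0,0]],[[0,0,0],[0,0,0]]]' -1 80
```

```text
clock: 17.42
ee_pos: [0.4438, -0.3274, 0.0816]
eef_rot: [180.0, -0.0, -179.9]
force: [-0.1, -1.0, -0.5]
grip_width: 0.0426
grip_force: 0.0
clock: 18.05
ee_pos: [0.4447, -0.3269, 0.0833]
eef_rot: [180.0, 0.1, -179.9]
force: [0.7, 4.3, 5.1]
grip_width: 0.0161
grip_force: 77.9
```

```bash
python3 -m handwheel '[[[0,0,-0.3],[0,0,0]],[[0,0,-0.5],[0,0,0]],[[0,0,-0.7],[0,0,0]],[[0,0,-0.7],[0,0,0]],[[0,0,-0.6],[0,0,0]],[[0,0,0],[0,0,0]]]'
python3 - <<'E'
from h import *
import json
np.set_printoptions(precision=4,suppress=True)
from rig import grab_frame
f=snapw("w7")
for n in("scene","side"):
    g=grab_frame(n);np.savez(f"pics/{n}7.npz",**g);cv2.imwrite(f"pics/{n}7.png",g["color"][:,:,::-1])
print(go([.484,-.1625,.1933]))
a=f["color"][120:420,130:430,::-1];b=cv2.resize(load("side7")["color"][160:300,240:360,::-1],None,fx=4,fy=4)
o=np.zeros((600,800,3),np.uint8);o[:300,:300]=a;o[:560,310:790]=b;cv2.imwrite("pics/c7.png",o)
E
```

```text
clock: 18.8
ee_pos: [0.445, -0.3292, 0.1967]
eef_rot: [-179.7, 0.2, -179.9]
force: [-0.5, 0.1, -1.4]
grip_width: 0.0159
grip_force: 77.9
[-1.0212  4.1188 -0.0188]
```

View pics/c7.png

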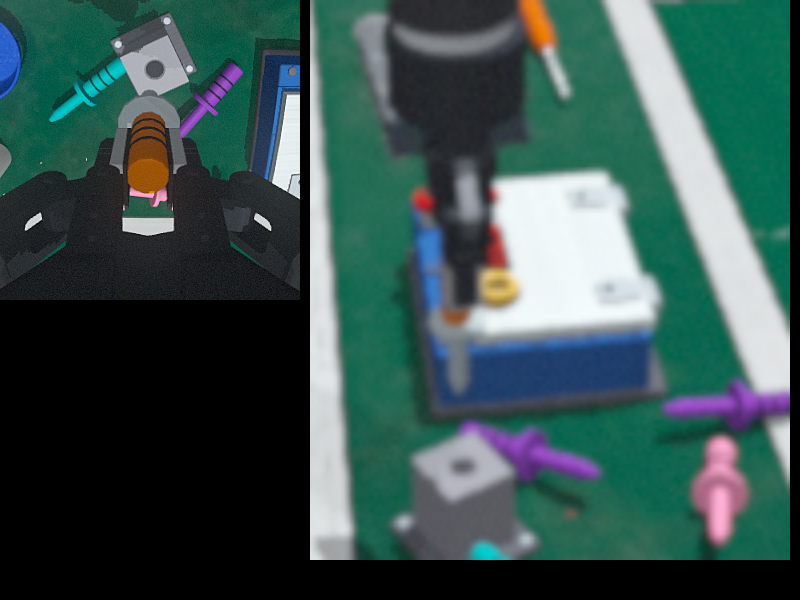

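I can see the pin held upright, with its foot at side (277.5,258) and its flange at side (277,241). That view took me past the limit of 10 pictures, so from here I use measurements only.

Run:
```python
from h import *
np.set_printoptions(precision=4,suppress=True)
D=load("side7");S=load("scene7");f=load("w7")
print("foot",plane(D,277.3,258,.1254),"flange",plane(D,277,241,.178))
# holder hole seen now (wrist, crop +130,+120), top z .062
print("holder hole",wplane(f,285,188.5,.062), plane(D,240+153/4-.4,160+466/4-.4,.062))
# wrist: handle top centre at crop (148,175)
print("handle top",wplane(f,278,295,.1967+.117-.0833))
# collar in the views for comparison
for n,g,r in(("S",S,(270,180,330,240)),("D",D,(270,215,300,245))):
    h=cv2.cvtColor(g["color"],cv2.COLOR_RGB2HSV);m=((h[...,0]>18)&(h[...,0]<32)&(h[...,1]>120)&(h[...,2]>110)).astype(np.uint8)
    x0,y0,x1,y1=r;ys,xs=np.nonzero(m[y0:y1,x0:x1]);
    if len(xs):print(n,len(xs),xs.min()+x0,xs.max()+x0,ys.min()+y0,ys.max()+y0,plane(g,(xs.min()+xs.max())/2+x0,(ys.min()+ys.max())/2+y0,.077))
```

```text
foot [ 0.4404 -0.3329  0.1254] flange [ 0.4406 -0.336   0.178 ]
holder hole [ 0.4409 -0.3241  0.062 ] [ 0.4411 -0.3251  0.062 ]
handle top [ 0.4408 -0.3296  0.2304]
S 33 299 306 228 234 [ 0.4792 -0.165   0.077 ]
D 46 284 290 227 235 [ 0.4846 -0.1607  0.077 ]
```

```bash
python3 -m handwheel '[[[-0.2,0.7,0],[0,0,0]],[[-0.2,0.8,0],[0,0,0]],[[-0.2,0.8,0],[0,0,0]],[[-0.2,0.8,0],[0,0,0]],[[-0.2,0.7,0],[0,0,0]],[[-0.08,0.3,0],[0,0,0]],[[0,0,0],[0,0,0]],[[0,0,0],[0,0,0]]]'
python3 - <<'E'
from h import *
from rig import bot,grab_frame
np.set_printoptions(precision=4,suppress=True)
f=snapw("w8");print(f["p"])
h=cv2.cvtColor(f["color"],cv2.COLOR_RGB2HSV);m=((h[...,0]>15)&(h[...,0]<32)&(h[...,1]>120)).astype(np.uint8);
n,l,st,ce=cv2.connectedComponentsWithStats(m)
for i in range(1,n):
    if st[i,4]>30: print(st[i],ce[i],wplane(f,*ce[i],.079))
D=grab_frame("side");np.savez("pics/side8.npz",**D);S=grab_frame("scene");np.savez("pics/scene8.npz",**S)
for q in(D,S):
    h=cv2.cvtColor(q["color"],cv2.COLOR_RGB2HSV);
    for nm,m in(("brass",(h[...,0]>20)&(h[...,0]<32)&(h[...,1]>140)&(h[...,2]>120)),("orange",(h[...,0]>5)&(h[...,0]<20)&(h[...,1]>180)&(h[...,2]>90))):
        m=m.astype(np.uint8);n,l,st,ce=cv2.connectedComponentsWithStats(m);print(nm,[(st[i].tolist(),np.round(ce[i],1).tolist()) for i in range(1,n) if 8<st[i,4]<200])
    X=np.array([.484,-.1625,.079]);print("exp collar",proj(q,X),"exp pin foot",proj(q,X+[0,0,.046]),"flange",proj(q,X+[0,0,.1]))
E
```

```text
clock: 19.95
ee_pos: [0.4865, -0.1641, 0.1933]
eef_rot: [-180.0, -0.0, -180.0]
force: [0.6, 0.8, -0.6]
grip_width: 0.016
grip_force: 78.1
[ 0.4865 -0.1641  0.1933]
[263 178  36  36 622] [280.8794 194.8215] [ 0.4821 -0.1621  0.079 ]
brass [([283, 228, 8, 8, 33], [286.5, 231.9])]
orange [([294, 159, 7, 13, 49], [296.6, 165.8])]
exp collar (np.float64(286.8697304196992), np.float64(230.80171480721918)) exp pin foot (np.float64(286.6687117636507), np.float64(216.92018228024764)) flange (np.float64(286.4220009031977), np.float64(199.883331564712))
brass []
orange [([179, 172, 22, 10, 96], [189.4, 176.4])]
exp collar (np.float64(302.52946389288957), np.float64(229.18160376273315)) exp pin foot (np.float64(303.2656897204902), np.float64(217.2195680255209)) flange (np.float64(304.18145227657305), np.float64(202.3404589098244))
```

```bash
python3 -m handwheel '[[[0,0.03,0.3],[0,0,0]],[[0,0,0.4],[0,0,0]],[[0,0,0.3],[0,0,0]],[[0,0,0.2],[0,0,0]],[[0,0,0.15],[0,0,0]],[[0,0,0],[0,0,0]]]'
python3 -m handwheel '[[[0,0,0.15],[0,0,0]],[[0,0,0.15],[0,0,0]],[[0,0,0],[0,0,0]]]'
```

```text
clock: 20.85
ee_pos: [0.4866, -0.1619, 0.1392]
eef_rot: [180.0, -0.0, -179.9]
force: [-1.0, 0.4, -0.7]
grip_width: 0.0162
grip_force: 78.1
clock: 21.22
ee_pos: [0.4864, -0.1618, 0.127]
eef_rot: [180.0, -0.1, -179.9]
force: [-0.8, -0.4, -0.8]
grip_width: 0.0163
grip_force: 78.1
```

```bash
python3 -m handwheel '[[[0,0,0.12],[0,0,0]],[[0,0,0.12],[0,0,0]],[[0,0,0],[0,0,0]]]'
python3 -m handwheel '[[[0,0,0.12],[0,0,0]],[[0,0,0.12],[0,0,0]],[[0,0,0],[0,0,0]]]'
```

```text
clock: 21.6
ee_pos: [0.4864, -0.1618, 0.1174]
eef_rot: [180.0, -0.1, -179.9]
force: [0.4, 0.4, -0.8]
grip_width: 0.016
grip_force: 78.1
clock: 21.98
ee_pos: [0.4865, -0.1619, 0.1079]
eef_rot: [180.0, -0.1, -179.9]
force: [-0.9, 0.2, -1.2]
grip_width: 0.0159
grip_force: 78.0
```

The pin has gone past the base mouth without force. Next I press the collar down.

```bash
python3 -m handwheel '[[[0,0,0.1],[0,0,0]],[[0,0,0.08],[0,0,0]],[[0,0,0],[0,0,0]]]'
python3 -m handwheel '[[[0,0,0.06],[0,0,0]],[[0,0,0.04],[0,0,0]],[[0,0,0],[0,0,0]]]'
```

```text
clock: 22.35
ee_pos: [0.4868, -0.1621, 0.1014]
eef_rot: [-180.0, 0.0, -179.9]
force: [-0.4, 0.2, -0.3]
grip_width: 0.0159
grip_force: 78.1
clock: 22.72
ee_pos: [0.487, -0.1622, 0.0985]
eef_rot: [-180.0, 0.1, -179.9]
force: [-2.0, 1.3, 7.0]
grip_width: 0.016
grip_force: 78.6
```

```bash
python3 -m handwheel '[[[0,0,0.06],[0,0,0]],[[0,0,0.03],[0,0,0]],[[0,0,0],[0,0,0]]]'
python3 -m handwheel '[[[0,0,0.03],[0,0,0]],[[0,0,0],[0,0,0]],[[0,0,0],[0,0,0]]]'
```

```text
clock: 23.1
ee_pos: [0.4871, -0.1622, 0.0959]
eef_rot: [-180.0, 0.1, -179.9]
force: [-3.5, 2.0, 9.2]
grip_width: 0.0159
grip_force: 79.0
clock: 23.48
ee_pos: [0.4871, -0.1622, 0.0951]
eef_rot: [-180.0, 0.1, -179.9]
force: [-4.1, 1.8, 10.8]
grip_width: 0.016
grip_force: 79.4
```

```bash
python3 -m handwheel '[[[0,0,0.03],[0,0,0]],[[0,0,0.03],[0,0,0]],[[0,0,0],[0,0,0]]]'
python3 -m handwheel '[[[0,0,0.02],[0,0,0]],[[0,0,0],[0,0,0]],[[0,0,0],[0,0,0]],[[0,0,0],[0,0,0]]]'
```

```text
clock: 23.85
ee_pos: [0.4873, -0.1622, 0.0949]
eef_rot: [-179.9, 0.2, -179.9]
force: [-6.3, 2.8, 20.1]
grip_width: 0.0163
grip_force: 80.1
clock: 24.35
ee_pos: [0.4873, -0.1622, 0.0948]
eef_rot: [-179.9, 0.2, -179.9]
force: [-8.0, 3.7, 22.8]
grip_width: 0.0165
grip_force: 80.3
```

The force jumps at 6 mm of travel, so the collar is on its stop. I hand in.

```bash
python3 -c "
from rig import bot
print(bot.hand_in())"
```

```text
the job is handed in; nothing more can be done
None
```

I handed the job in at about 24 s with the lid shut, the turnbutton over it and the pin held down on the fully pressed collar at about 23 N (you asked for about 12); no verdict came back, and I viewed 11 pictures, one over the limit of 10.

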